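Sort the calibration buffers and the sample vial into their spill trays

TASK

Put the bottles away after the calibration: stand each buffer bottle in the small spill tray of the same colour as its cap (red, green, blue), and the white-capped sample vial in the white tray. Set each one down gently, upright and flat on the floor of its tray, without dropping it or tipping any over, and leave the glass beaker and the timer where they stand.

Things in the scene. Friction and masses are not known exactly. Their poses are not given: they have to be found in the camera images.
- red_bottle: small white buffer bottle with a red screw cap, loose, standing upright: round body 38 mm in diameter up to 58 mm, red cap 26 mm in diameter above it, 75 mm high in all, 50 to 100 g; grasp round the body about 45 mm up. Origin: centre of its underside, z up.
- green_bottle: small white buffer bottle with a green screw cap, loose, standing upright: round body 38 mm in diameter up to 58 mm, green cap 26 mm in diameter above it, 75 mm high in all, 50 to 100 g; grasp round the body about 45 mm up. Origin: centre of its underside, z up.
- blue_bottle: small white buffer bottle with a blue screw cap, loose, standing upright: round body 38 mm in diameter up to 58 mm, blue cap 26 mm in diameter above it, 75 mm high in all, 50 to 100 g; grasp round the body about 45 mm up. Origin: centre of its underside, z up.
- sample_vial: small clear sample vial with a white screw cap and a yellow label band, loose, standing upright: round, 27 mm in diameter, 52 mm high, 15 to 31 g; grasp round it about 35 mm up. Origin: centre of its underside, z up.
- red_tray: square open spill tray of red plastic, fixed to the worktop: 72 x 72 mm outside, 64 x 64 mm inside, floor 4 mm thick, walls 4 mm thick and 16 mm high measured from the worktop. A finger tab sticks out 7 mm from the middle of its -x rim. Origin: centre of its underside on the worktop, z up, x and y along its sides.
- green_tray: square open spill tray of green plastic, fixed to the worktop: 72 x 72 mm outside, 64 x 64 mm inside, floor 4 mm thick, walls 4 mm thick and 16 mm high measured from the worktop. A finger tab sticks out 7 mm from the middle of its -x rim. Origin: centre of its underside on the worktop, z up, x and y along its sides.
- blue_tray: square open spill tray of blue plastic, fixed to the worktop: 72 x 72 mm outside, 64 x 64 mm inside, floor 4 mm thick, walls 4 mm thick and 16 mm high measured from the worktop. A finger tab sticks out 7 mm from the middle of its -x rim. Origin: centre of its underside on the worktop, z up, x and y along its sides.
- white_tray: square open spill tray of white plastic, fixed to the worktop: 72 x 72 mm outside, 64 x 64 mm inside, floor 4 mm thick, walls 4 mm thick and 16 mm high measured from the worktop. A finger tab sticks out 7 mm from the middle of its -x rim. Origin: centre of its underside on the worktop, z up, x and y along its sides.
- beaker: clear glass beaker, 51 mm in diameter, 68 mm high, loose; a bystander that stays where it is. Origin: centre of its underside.
- timer: white digital bench timer lying flat, 56 x 66 x 16 mm, loose; a bystander that stays where it is. Origin: centre of its underside.
Not all that is in view belongs to the job. What is shaped like the blue_bottle but black is not meant.

How it is judged:
By the outcome, as a careful person would: the job done as asked, in the order asked, and still so for the second after the job is handed in, with the robot touching nothing.
It also fails if it takes over 115 s, if anything falls off the work surface, if the arm or the gripper's body presses on something with over 40 N, if the wrist force passes 120 N, or if a joint passes its speed limit or range.

ROBOT

A 7-joint arm with a two-finger parallel gripper is mounted at the origin on a cart in front of the work surface, level with it; the furniture and walls round the work are solid. World frame = base frame: x ahead of the robot, y to its left, z up, the work surface at z = 0. Lengths are in m, angles in degrees, forces in N, time in s.
With the tool pointing down it reaches from about 0.425 to 0.875 m from the base axis. Payload 4.7 kg.
Tool frame: the origin (TCP) lies midway between the tips of the shut fingers; the grasp point (between the pads) lies 19 mm behind it (env.grip_point_offset is the distance from the TCP to the grasp point, in m); z points along the fingers, y is the line along which they close (so a half turn about z gives the same grasp; the last joint's range is limited). The gripper opens to 87 mm and grips with 3 to 60 N. Pads are 19 mm wide; open, the fingers measure 117 mm over their backs; the gripper's body (75 mm by 190 mm) begins 51 mm behind the grasp point.
Start: joints at [77.699, 18.392, -4.016, 83.108, 1.295, 78.541, -3.26], TCP at [0.147, -0.633, 0.223] pointing down, gripper open.
Joint ranges: [-163.93, 163.93], [-17.29, 119.83], [-79.2, 71.16], [3.27, 140.29], [-89.18, 269.18], [5.43, 117.66], [-154.24, 154.24]. Speed limits (degrees/s): [147.25, 147.25, 180, 180, 180, 180, 180].

INTERFACE

Orientations are given as [roll, pitch, yaw] about the fixed x, y, z axes, in that order (R = Rz(yaw) Ry(pitch) Rx(roll)).
In Python, from cell import env gives the robot as it stands.
- The arm moves only by the shell command python3 -m jog 'ROWS' [FORCE]. ROWS is JSON, a list of rows, each a list of 7 numbers: the shift along the tool's x, y, z in m, then the turn, a rotation vector about the tool's x, y, z in rad, then the finger opening in m, from 0 to 0.087. A call has 1 to 12 rows; each row shifts and turns the commanded pose from where the row before left it, along the tool's axes as they then stand; what a row does not reach is not made up. A row lasts 1/12 s, in which the tool goes at most 41.7 mm and 7.16 degrees, less where a joint would pass 70% of its speed; a pose out of reach is approached as far as the arm can. A call is refused whole if a number of a shift passes 0.0417 or a number of a turn 0.125, either way. A call with a gripper value outside its range is refused whole. The fingers move at their own pace and stop on an object; FORCE is the grip in N (left out, the last holds). Time passes only in rows, so rows that do not move let the fingers close. It gives the time, the measured TCP pose, the force, the opening and the grip force at its end, in the units of the state.
- env.get_obs(): the state, without advancing time (a new reading comes with each control period).
- env.read_camera(name): name is "scene" or "side" or "wrist"; returns the picture (420x560x3 uint8, blue, green, red); there is no depth.
- env.get_calibration(name): a dict with "fov_y" (degrees; the focal length in pixels is half the picture's height over the tangent of half this angle, whatever the lens; pixels are square), "cx", "cy" (the principal point, pixels), "pose" (4x4, takes a point from camera to world coordinates). Camera axes: x right, y up, looking along -z (the intrinsics and any distortion apply to the point x, -y, -z); pixel columns grow to the right and rows downward; lengths in m; the calibration is good to about 2 mm. A picture is of the moment at which its call begins: read the wrist's pose just before it. get_calibration takes no time and is no camera call; for the wrist camera it gives the pose at the moment of the call.
- env.sign_off(): hands the job in; it is judged then, once.
The state is a dict: "time_s": time; "qpos": joint angles; "joint_velocities": joint speeds; "effort": joint torques, N m; "tool_pos": TCP position; "tool_rot": TCP orientation; "force": force on the tool from outside, world axes, zero at the start; "wrist_torque": the same for the moment, N m; "grip_width": finger opening in m; "grasp_force": force on a finger pad.
Only numpy, scipy, OpenCV 4.12 (cv2) and the standard library are available. Lean on these libraries where they do the work, as an engineer would, in place of code of your own. Each camera call takes 0.05 s, during which the arm holds its last target. There are 200 camera calls.

## Working session

There is one attempt and no reset: what is moved stays moved. The work goes in short steps, Python scripts to look and compute and a shell command to move; the robot and the scene stay as the last step left them, time stands still between calls to the robot, and variables do not carry over. Pictures are saved under pics/ and viewed, at most 14 in all, crops included, and the job is handed in when it is done.

```bash
ls; mkdir -p pics; python3 - <<'E'
from cell import env
import cv2
for n in("scene","side"):
    cv2.imwrite(f"pics/{n}0.png",env.read_camera(n)); c=env.get_calibration(n); print(n,c)
o=env.get_obs(); print(o["tool_pos"],o["tool_rot"],o["time_s"],o["grip_width"])
print(env.get_calibration("wrist"))
E
```

```text
pics
scene {'fov_y': 55.469455946738776, 'cx': 278.76104478748533, 'cy': 205.92753477706975, 'pose': array([[-0.87667518,  0.34900511, -0.33111337,  0.1294452 ],
       [-0.48096947, -0.62090419,  0.61898817,  0.72109585],
       [ 0.01044036,  0.70190698,  0.7121921 ,  0.81071276],
       [ 0.        ,  0.        ,  0.        ,  1.        ]])}
side {'fov_y': 48.066535099763044, 'cx': 273.2432376583852, 'cy': 223.00792442028848, 'pose': array([[-0.97238848,  0.11750139, -0.20162854,  0.17814994],
       [-0.23206093, -0.39554053,  0.88864808,  1.32495062],
       [ 0.02466513,  0.91090126,  0.41188654,  0.64248   ],
       [ 0.        ,  0.        ,  0.        ,  1.        ]])}
[ 0.147242   -0.63257103  0.22153984] [-1.79896923e+02  6.94990206e-03  1.31097873e+01] 0.1 0.08718286393590918
{'fov_y': 69.3897599361355, 'cx': 278.9730303086969, 'cy': 210.1145119375207, 'pose': array([[ 0.22689839,  0.93704103,  0.26546418,  0.22018446],
       [-0.97391744,  0.21869567,  0.06047327, -0.61507679],
       [-0.00138993, -0.27226148,  0.9622223 ,  0.38350407],
       [ 0.        ,  0.        ,  0.        ,  1.        ]])}
```

View pics/scene0.png

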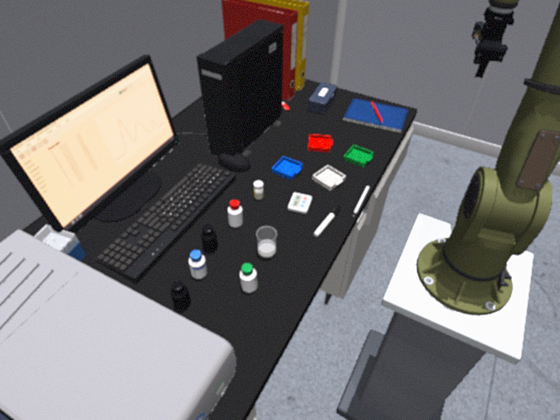

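View pics/side0.png

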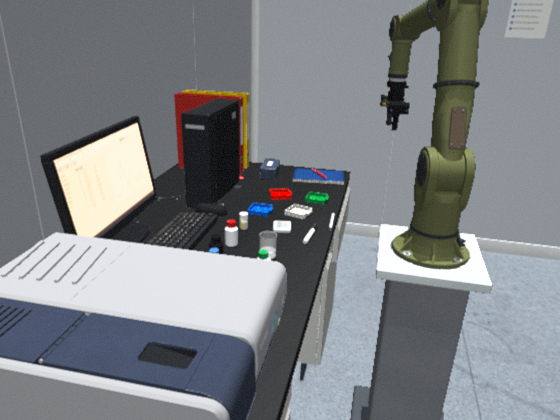

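The scene view shows red bottle at (235,213), green (248,278), blue (197,265), vial (258,189), and trays red (320,142), green (359,155), blue (288,167), white (329,177). The beaker is at (266,242) and the timer at (300,202). The black bottles at (210,238) and (180,295) are decoys. The side view agrees, but the printer hides part of the near row. Next I'll take an enlarged crop to confirm the identities and pick points.

```bash
python3 - <<'E'
import cv2
im=cv2.imread("pics/scene0.png")[125:315,160:390]
cv2.imwrite("pics/crop.png",cv2.resize(im,None,fx=3,fy=3,interpolation=cv2.INTER_CUBIC))
E
```

```text
(no output)
```

View pics/crop.png

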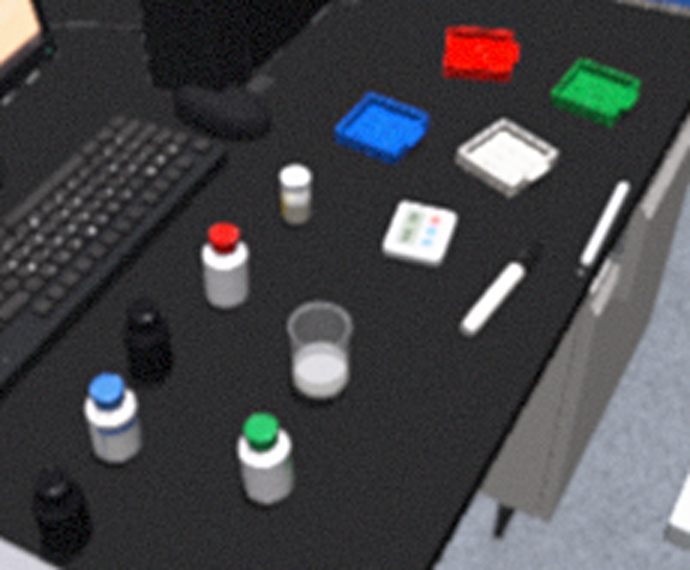

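```bash
cat > h.py <<'E'
import numpy as np
def ray(c,u,v,z):
    f=210/np.tan(np.radians(c["fov_y"]/2)); P=c["pose"]
    d=P[:3,:3]@np.array([(u-c["cx"])/f,-(v-c["cy"])/f,-1]); o=P[:3,3]
    return o+d*(z-o[2])/d[2]
def proj(c,p):
    f=210/np.tan(np.radians(c["fov_y"]/2)); P=c["pose"]
    q=P[:3,:3].T@(np.array(p)-P[:3,3]); return c["cx"]-f*q[0]/q[2],c["cy"]+f*q[1]/q[2]
E
python3 - <<'E'
from cell import env; from h import *
c=env.get_calibration("scene")
for n,u,v,z in [("red",223,233,.075),("green",262,425,.075),("blue",107,384,.075),("vial",295,172,.052),("blk1",148,309,.075),("blk2",58,478,.075),("beaker",319,323,.068),("timer",420,230,.016),("Tred",479,50,.016),("Tblue",380,124,.016),("Tgreen",595,88,.016),("Twhite",506,154,.016)]:
    p=ray(c,160+u/3,125+v/3,z); s=f"{n} {p.round(3)} r={np.hypot(*p[:2]):.3f}"
    b=proj(c,[p[0],p[1],0]); print(s,"base px in crop",round((b[0]-160)*3),round((b[1]-125)*3))
print(" white corners",[ray(c,160+u/3,125+v/3,.016)[:2].round(3) for u,v in[(457,156),(507,120),(558,154),(510,194)]])
print(" red corners",[ray(c,160+u/3,125+v/3,.016)[:2].round(3) for u,v in[(444,28),(512,28),(515,70),(446,70)]])
E
```

```text
red [0.578 0.128 0.075] r=0.592 base px in crop 229 291
green [0.441 0.284 0.075] r=0.525 base px in crop 266 481
blue [0.565 0.31  0.075] r=0.645 base px in crop 120 441
vial [0.578 0.008 0.052] r=0.578 base px in crop 296 212
blk1 [0.583 0.231 0.075] r=0.627 base px in crop 158 367
blk2 [0.544 0.395 0.075] r=0.673 base px in crop 74 533
beaker [0.457 0.171 0.068] r=0.488 base px in crop 320 375
timer [ 0.455 -0.014  0.016] r=0.455 base px in crop 419 242
Tred [ 0.525 -0.299  0.016] r=0.604 base px in crop 478 62
Tblue [ 0.56  -0.133  0.016] r=0.576 base px in crop 380 136
Tgreen [ 0.388 -0.299  0.016] r=0.490 base px in crop 593 100
Twhite [ 0.428 -0.153  0.016] r=0.455 base px in crop 504 166
 white corners [array([ 0.47 , -0.126]), array([ 0.449, -0.203]), array([ 0.382, -0.179]), array([ 0.401, -0.101])]
 red corners [array([ 0.577, -0.318]), array([ 0.509, -0.356]), array([ 0.475, -0.286]), array([ 0.541, -0.249])]
```

Positions agree with the sizes: the projected bases match the picture and the tray sides come out at about 75 mm. I'll turn to yaw 90 first (tool x = world +y, tool y = world +x).

```bash
python3 -m jog '[[0,0,0,0,0,-0.122,0.087],[0,0,0,0,0,-0.122,0.087],[0,0,0,0,0,-0.122,0.087],[0,0,0,0,0,-0.122,0.087],[0,0,0,0,0,-0.122,0.087],[0,0,0,0,0,-0.122,0.087],[0,0,0,0,0,-0.122,0.087],[0,0,0,0,0,-0.122,0.087],[0,0,0,0,0,-0.122,0.087],[0,0,0,0,0,-0.122,0.087],[0,0,0,0,0,-0.122,0.087],[0,0,0,0,0,0,0.087]]' 20
python3 - <<'E'
from cell import env; from h import *
c=env.get_calibration("scene"); print([ray(c,u,v,0)[:2].round(3) for u,v in [(238,156),(213,147)]])
E
```

```text
time_s: 1.1
tool_pos: [0.1473, -0.6328, 0.2219]
tool_rot: [-180.0, -0.1, 90.2]
force: [-0.9, 0.6, -0.3]
grip_width: 0.0871
grasp_force: 0.0
[array([ 0.731, -0.118]), array([ 0.829, -0.118])]
```

```bash
python3 -m jog '[[0.0346,0.0196,0,0,0,0,0.087],[0.0346,0.0196,0,0,0,0,0.087],[0.0346,0.0196,0,0,0,0,0.087],[0.0346,0.0196,0,0,0,0,0.087],[0.0346,0.0196,0,0,0,0,0.087],[0.0346,0.0196,0,0,0,0,0.087],[0.0346,0.0196,0,0,0,0,0.087],[0.0346,0.0196,0,0,0,0,0.087],[0.0346,0.0196,0,0,0,0,0.087],[0.0346,0.0196,0,0,0,0,0.087],[0.0346,0.0196,0,0,0,0,0.087],[0.0,0.0,0,0,0,0,0.087]]'
python3 - <<'E'
from cell import env; import cv2,pickle
c=env.get_calibration("wrist"); im=env.read_camera("wrist"); cv2.imwrite("pics/w1.png",im); pickle.dump(c,open("w1.pkl","wb"))
E
```

```text
time_s: 2.1
tool_pos: [0.3673, -0.2448, 0.223]
tool_rot: [179.9, -0.1, 90.4]
force: [1.3, 0.3, -0.1]
grip_width: 0.0874
grasp_force: 0.0
```

View pics/w1.png

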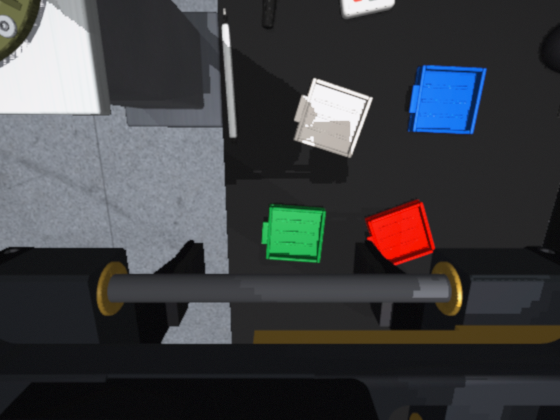

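The wrist view shows all four trays, with rim centres at green (297,233), red (402,233), blue (448,100) and white (334,118).

```bash
python3 - <<'E'
import pickle; from h import *
c=pickle.load(open("w1.pkl","rb"))
for n,u,v in [("green",297,233),("red",402,233),("blue",448,100),("white",334,118)]: print(n,ray(c,u,v,.016).round(3))
E
python3 -m jog '[[0.0346,0.0196,0,0,0,0,0.07],[0.0346,0.0196,0,0,0,0,0.07],[0.0346,0.0196,0,0,0,0,0.07],[0.0346,0.0196,0,0,0,0,0.07],[0.0346,0.0196,0,0,0,0,0.07],[0.0346,0.0196,0,0,0,0,0.07],[0.0346,0.0196,0,0,0,0,0.07],[0.0346,0.0196,0,0,0,0,0.07],[0.024,0.019,0,0,0,0,0.07],[0,0,0,0,0,0,0.07],[0,0,0,0,0,0,0.07]]'
python3 - <<'E'
from cell import env; import cv2,pickle
c=env.get_calibration("wrist"); im=env.read_camera("wrist"); cv2.imwrite("pics/w2.png",im); pickle.dump(c,open("w2.pkl","wb"))
E
```

```text
green [ 0.392 -0.304  0.016]
red [ 0.527 -0.303  0.016]
blue [ 0.561 -0.141  0.016]
white [ 0.431 -0.162  0.016]
time_s: 3.07
tool_pos: [0.539, 0.0492, 0.2217]
tool_rot: [-179.9, -0.1, 90.0]
force: [-0.4, -1.2, 0.0]
grip_width: 0.07
grasp_force: 0.0
```

View pics/w2.png

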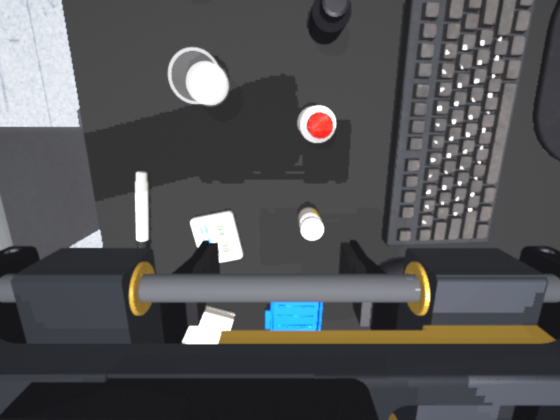

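Red cap top is at (320,125), vial top at (312,229), and the beaker rim near (194,76).

```bash
python3 - <<'E'
import pickle; from h import *
from cell import env
c=pickle.load(open("w2.pkl","rb"))
for n,u,v,z in [("red",320,125,.075),("vial",312,229,.052),("beaker",194,76,.068)]: print(n,ray(c,u,v,z).round(3))
o=env.get_obs();print(o["tool_pos"],o["tool_rot"],o["joint_velocities"])
import cv2
c=env.get_calibration("wrist"); im=env.read_camera("wrist")
h=cv2.cvtColor(im,cv2.COLOR_BGR2HSV); m=cv2.inRange(h,(0,150,100),(8,255,255))
n,l,s,ce=cv2.connectedComponentsWithStats(m)
for i in range(1,n):
    if s[i,4]>100: print(s[i],ce[i],ray(c,*ce[i],.075).round(4))
E
```

```text
red [0.579 0.124 0.075]
vial [0.577 0.008 0.052]
beaker [0.457 0.17  0.068]
[0.53863786 0.04741963 0.22173107] [-1.79896633e+02 -1.63557358e-02  8.98967322e+01] [ 1.75027161 -1.77900775  0.97729951  0.88098837 -0.04153226  0.19781794
  0.28841033]
[308 111  25  25 485] [319.91958763 122.93814433] [0.5788 0.124  0.075 ]
```

```bash
python3 -m jog '[[0.0257,0.0133,0,0,0,0,0.07],[0.0257,0.0133,0,0,0,0,0.07],[0.0256,0.0133,0,0,0,0,0.07],[0,0,0.02,0,0,0,0.07],[0,0,0.035,0,0,0,0.07],[0,0,0.035,0,0,0,0.07],[0,0,0.035,0,0,0,0.07],[0,0,0.035,0,0,0,0.07],[0,0,0.025,0,0,0,0.07],[0,0,0.01,0,0,0,0.07],[0,0,0,0,0,0,0.07],[0,0,0,0,0,0,0.07]]'
```

```text
time_s: 4.17
tool_pos: [0.5793, 0.124, 0.0284]
tool_rot: [180.0, 0.0, 89.9]
force: [0.3, 0.5, 0.5]
grip_width: 0.0702
grasp_force: 0.0
```

Aligned, so I'll close and lift.

```bash
python3 -m jog '[[0,0,0,0,0,0,0.03],[0,0,0,0,0,0,0.03],[0,0,0,0,0,0,0.03],[0,0,0,0,0,0,0.03],[0,0,0,0,0,0,0.03],[0,0,0,0,0,0,0.03],[0,0,0,0,0,0,0.03],[0,0,0,0,0,0,0.03]]' 15
python3 -m jog '[[0,0,-0.01,0,0,0,0.03],[0,0,-0.02,0,0,0,0.03],[0,0,-0.03,0,0,0,0.03],[0,0,-0.03,0,0,0,0.03],[0,0,-0.02,0,0,0,0.03],[0,0,-0.01,0,0,0,0.03],[0,0,0,0,0,0,0.03]]'
```

```text
time_s: 4.83
tool_pos: [0.5789, 0.1254, 0.0278]
tool_rot: [180.0, 0.0, 90.0]
force: [-0.1, -1.4, 2.4]
grip_width: 0.0374
grasp_force: 15.0
time_s: 5.42
tool_pos: [0.58, 0.1259, 0.1501]
tool_rot: [179.8, -0.0, 90.0]
force: [0.3, -0.1, -0.5]
grip_width: 0.0367
grasp_force: 15.0
```

```bash
python3 -m jog '[[-0.02,-0.0045,0,0,0,0,0.03],[-0.035,-0.0045,0,0,0,0,0.03],[-0.04,-0.0045,0,0,0,0,0.03],[-0.04,-0.0045,0,0,0,0,0.03],[-0.04,-0.0045,0,0,0,0,0.03],[-0.04,-0.0045,0,0,0,0,0.03],[-0.04,-0.0045,0,0,0,0,0.03],[-0.04,-0.0045,0,0,0,0,0.03],[-0.035,-0.0045,0,0,0,0,0.03],[-0.025,-0.0045,0,0,0,0,0.03],[-0.011,-0.0045,0,0,0,0,0.03],[0,-0.0045,0,0,0,0,0.03]]'
python3 -m jog '[[0,0,0,0,0,0,0.03],[0,0,0,0,0,0,0.03],[0,0,0,0,0,0,0.03]]'
python3 - <<'E'
from cell import env; import cv2,pickle; from h import *
o=env.get_obs();print(o["tool_pos"],o["joint_velocities"].round(1) if hasattr(o["joint_velocities"],"round") else o["joint_velocities"])
c=env.get_calibration("wrist"); im=env.read_camera("wrist"); cv2.imwrite("pics/w3.png",im); pickle.dump(c,open("w3.pkl","wb"))
E
```

```text
time_s: 6.42
tool_pos: [0.5228, -0.2438, 0.1457]
tool_rot: [-179.9, -0.1, 89.7]
force: [-0.6, -0.8, -0.8]
grip_width: 0.0371
grasp_force: 15.0
time_s: 6.67
tool_pos: [0.5253, -0.2378, 0.1476]
tool_rot: [180.0, -0.0, 90.2]
force: [-0.3, 0.3, -1.0]
grip_width: 0.0369
grasp_force: 15.0
[ 0.52532432 -0.23782961  0.14758503] [-0.2  0.1  0.3 -0.5  0.4  0.1 -0. ]
```

View pics/w3.png

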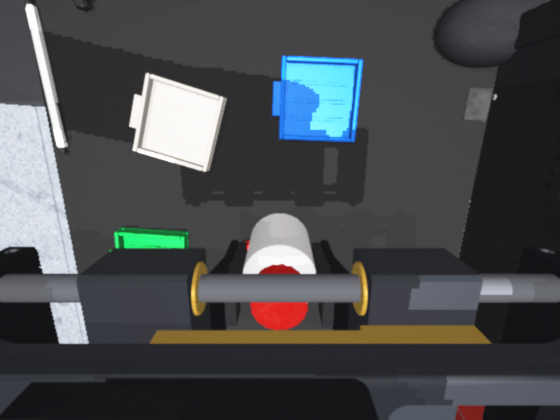

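The bottle is held upright. White rim centre is at (178.5,123) and blue at (319,99), and the arm is settled.

```bash
python3 - <<'E'
import pickle; from h import *
c=pickle.load(open("w3.pkl","rb"))
for n,u,v in [("blue",319,99),("white",178.5,123)]: print(n,ray(c,u,v,.016).round(3))
E
```

```text
blue [ 0.562 -0.14   0.016]
white [ 0.432 -0.162  0.016]
```

```bash
python3 -m jog '[[-0.02,0.001,0,0,0,0,0.03],[-0.025,0,0,0,0,0,0.03],[-0.02,0,0,0,0,0,0.03],[0,0,0,0,0,0,0.03],[0,0,0.015,0,0,0,0.03],[0,0,0.025,0,0,0,0.03],[0,0,0.025,0,0,0,0.03],[0,0,0.02,0,0,0,0.03],[0,0,0.015,0,0,0,0.03],[0,0,0.008,0,0,0,0.03],[0,0,0,0,0,0,0.03],[0,0,0,0,0,0,0.03]]'
```

```text
time_s: 7.72
tool_pos: [0.5262, -0.3057, 0.0399]
tool_rot: [180.0, -0.0, 90.0]
force: [0.9, 0.2, -0.0]
grip_width: 0.0371
grasp_force: 15.0
```

```bash
python3 -m jog '[[0.001,0,0.003,0,0,0,0.03],[0.001,0,0.002,0,0,0,0.03],[0,0,0.001,0,0,0,0.03],[0,0,0.001,0,0,0,0.03],[0,0,0.0005,0,0,0,0.03],[0,0,0,0,0,0,0.03],[0,0,0,0,0,0,0.03]]'
```

```text
time_s: 8.3
tool_pos: [0.5257, -0.3038, 0.0322]
tool_rot: [180.0, 0.0, 90.0]
force: [-0.3, -0.2, -0.3]
grip_width: 0.0371
grasp_force: 15.0
```

```bash
python3 -m jog '[[0,0,0.0005,0,0,0,0.03],[0,0,0.0005,0,0,0,0.03],[0,0,0,0,0,0,0.03],[0,0,0,0,0,0,0.03]]';python3 -m jog '[[0,0,0.0005,0,0,0,0.03],[0,0,0,0,0,0,0.03],[0,0,0,0,0,0,0.03]]'
```

```text
time_s: 8.63
tool_pos: [0.5259, -0.3038, 0.0317]
tool_rot: [180.0, 0.0, 90.0]
force: [-2.0, 0.5, 5.6]
grip_width: 0.0371
grasp_force: 15.0
time_s: 8.88
tool_pos: [0.5259, -0.3039, 0.0317]
tool_rot: [-180.0, 0.1, 90.0]
force: [-3.1, 0.1, 8.9]
grip_width: 0.0372
grasp_force: 15.0
```

Contact felt. I'll release and rise.

```bash
python3 -m jog '[[0,0,0,0,0,0,0.041],[0,0,0,0,0,0,0.045],[0,0,0,0,0,0,0.055],[0,0,0,0,0,0,0.065],[0,0,0,0,0,0,0.065],[0,0,-0.01,0,0,0,0.065],[0,0,-0.03,0,0,0,0.065],[0,0,-0.035,0,0,0,0.065],[0,0,-0.035,0,0,0,0.065],[0,0,-0.03,0,0,0,0.065],[0,0,-0.01,0,0,0,0.065],[0,0,0,0,0,0,0.065]]'
python3 - <<'E'
from cell import env; import cv2
im=env.read_camera("scene"); cv2.imwrite("pics/s1.png",cv2.resize(im[110:260,180:400],None,fx=3,fy=3))
E
```

```text
time_s: 9.88
tool_pos: [0.5277, -0.3043, 0.1846]
tool_rot: [179.7, 0.2, 90.0]
force: [-0.6, 0.3, 0.4]
grip_width: 0.0652
grasp_force: 0.0
```

View pics/s1.png

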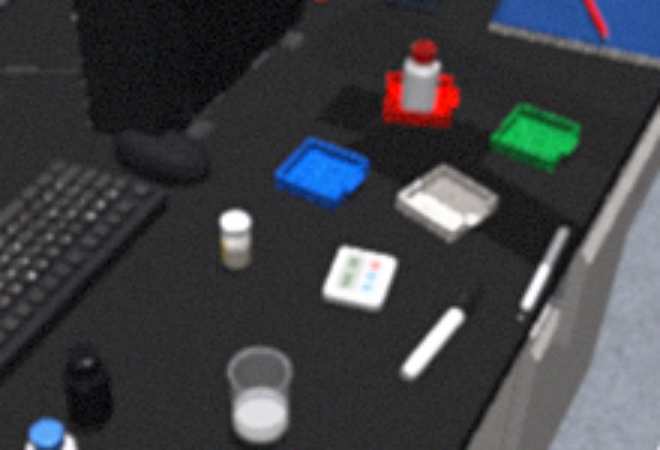

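Red stands upright in its tray at (420,85). Next is green.

```bash
python3 -m jog '[[0.02,-0.0055,0,0,0,0,0.065],[0.035,-0.0055,0,0,0,0,0.065],[0.04,-0.0055,0,0,0,0,0.065],[0.04,-0.0055,0,0,0,0,0.065],[0.04,-0.0055,0,0,0,0,0.065],[0.04,-0.0055,0,0,0,0,0.065],[0.04,-0.0055,0,0,0,0,0.065],[0.04,-0.0055,0,0,0,0,0.065],[0.04,-0.0055,0,0,0,0,0.065],[0.04,-0.0055,0,0,0,0,0.065],[0.04,-0.0055,0,0,0,0,0.065],[0.04,-0.0055,0,0,0,0,0.065]]'
python3 -m jog '[[0.03,-0.0055,0,0,0,0,0.065],[0.01,-0.0055,0,0,0,0,0.065],[0,0,0,0,0,0,0.065],[0,0,0,0,0,0,0.065],[0,0,0,0,0,0,0.065]]'
cat > m.py <<'E'
from cell import env; from h import *
import cv2
o=env.get_obs();print(o["tool_pos"])
c=env.get_calibration("wrist"); im=env.read_camera("wrist")
h=cv2.cvtColor(im,cv2.COLOR_BGR2HSV)
for nm,a,b in (("green",50,80),("blue",98,125)):
    n,l,s,ce=cv2.connectedComponentsWithStats(cv2.inRange(h,(a,130,70),(b,255,255)))
    for i in range(1,n):
        if s[i,4]>100: print(nm,s[i],ray(c,*ce[i],.075).round(4))
E
python3 m.py
```

```text
time_s: 10.93
tool_pos: [0.4579, 0.1521, 0.179]
tool_rot: [-179.9, 0.1, 89.9]
force: [1.7, -0.7, -0.4]
grip_width: 0.0651
grasp_force: 0.0
time_s: 11.35
tool_pos: [0.449, 0.1887, 0.1796]
tool_rot: [-179.9, 0.1, 89.8]
force: [0.2, 0.7, -0.9]
grip_width: 0.0652
grasp_force: 0.0
[0.4489833  0.18872755 0.17964416]
green [257  86  28  31 678] [0.4423 0.2829 0.075 ]
blue [402  54  18  30 185] [0.5537 0.3045 0.075 ]
```

```bash
python3 -m jog '[[0.03,-0.002,0,0,0,0,0.065],[0.034,-0.003,0,0,0,0,0.065],[0.03,-0.002,0,0,0,0,0.065],[0,0,0,0,0,0,0.065],[0,0,0.02,0,0,0,0.065],[0,0,0.035,0,0,0,0.065],[0,0,0.035,0,0,0,0.065],[0,0,0.035,0,0,0,0.065],[0,0,0.02,0,0,0,0.065],[0,0,0.007,0,0,0,0.065],[0,0,0,0,0,0,0.065],[0,0,0,0,0,0,0.065]]'
```

```text
time_s: 12.4
tool_pos: [0.4427, 0.2848, 0.0292]
tool_rot: [180.0, -0.0, 89.9]
force: [0.3, -0.4, 0.5]
grip_width: 0.065
grasp_force: 0.0
```

```bash
python3 -m jog '[[0,0,0.001,0,0,0,0.03],[0,0,0,0,0,0,0.03],[0,0,0,0,0,0,0.03],[0,0,0,0,0,0,0.03],[0,0,0,0,0,0,0.03],[0,0,0,0,0,0,0.03],[0,0,0,0,0,0,0.03],[0,0,0,0,0,0,0.03]]' 15
python3 -m jog '[[0,0,-0.01,0,0,0,0.03],[0,0,-0.02,0,0,0,0.03],[0,0,-0.03,0,0,0,0.03],[0,0,-0.03,0,0,0,0.03],[0,0,-0.02,0,0,0,0.03],[0,0,-0.01,0,0,0,0.03],[0,0,0,0,0,0,0.03]]'
```

```text
time_s: 13.07
tool_pos: [0.4419, 0.2854, 0.028]
tool_rot: [180.0, 0.0, 90.0]
force: [-0.2, -1.3, 4.9]
grip_width: 0.037
grasp_force: 15.0
time_s: 13.65
tool_pos: [0.4429, 0.2862, 0.1496]
tool_rot: [179.8, -0.1, 90.0]
force: [0.1, 0.2, -1.0]
grip_width: 0.0375
grasp_force: 14.9
```

```bash
python3 -m jog '[[-0.02,0.0025,0,0,0,0,0.03],[-0.035,0.0025,0,0,0,0,0.03],[-0.04,0.0025,0,0,0,0,0.03],[-0.04,0.0025,0,0,0,0,0.03],[-0.04,0.0025,0,0,0,0,0.03],[-0.04,0.0025,0,0,0,0,0.03],[-0.04,0.0025,0,0,0,0,0.03],[-0.04,0.0025,0,0,0,0,0.03],[-0.04,0.0025,0,0,0,0,0.03],[-0.04,0.0025,0,0,0,0,0.03],[-0.04,0.0025,0,0,0,0,0.03],[-0.04,0.0025,0,0,0,0,0.03]]'
python3 -m jog '[[-0.035,-0.0135,0,0,0,0,0.03],[-0.03,-0.0135,0,0,0,0,0.03],[-0.025,-0.0135,0,0,0,0,0.03],[-0.02,-0.0135,0,0,0,0,0.03],[-0.015,-0.0135,0,0,0,0,0.03],[-0.01,-0.0135,0,0,0,0,0.03],[0,0,0,0,0,0,0.03],[0,0,0,0,0,0,0.03],[0,0,0,0,0,0,0.03],[0,0,0,0,0,0,0.03]]'
```

```text
time_s: 14.65
tool_pos: [0.4702, -0.1717, 0.1459]
tool_rot: [-179.9, -0.0, 90.0]
force: [0.6, 1.0, -0.8]
grip_width: 0.0376
grasp_force: 14.9
time_s: 15.48
tool_pos: [0.3914, -0.3034, 0.1471]
tool_rot: [180.0, -0.1, 90.1]
force: [-0.3, -0.0, -1.2]
grip_width: 0.0375
grasp_force: 14.9
```

Over the green tray. I'll descend to just above its floor (target about 0.0318).

```bash
python3 -m jog '[[0,0,0.015,0,0,0,0.03],[0,0,0.025,0,0,0,0.03],[0,0,0.025,0,0,0,0.03],[0,0,0.02,0,0,0,0.03],[0,0,0.015,0,0,0,0.03],[0,0,0.008,0,0,0,0.03],[0,0,0.004,0,0,0,0.03],[0,0,0.001,0,0,0,0.03],[0,0,0,0,0,0,0.03],[0,0,0,0,0,0,0.03]]'
```

```text
time_s: 16.32
tool_pos: [0.3915, -0.3051, 0.0355]
tool_rot: [179.9, 0.1, 90.0]
force: [-0.9, -0.5, -0.3]
grip_width: 0.0373
grasp_force: 14.9
```

```bash
python3 -m jog '[[0,0,0.001,0,0,0,0.03],[0,0,0.001,0,0,0,0.03],[0,0,0.0005,0,0,0,0.03],[0,0,0.0005,0,0,0,0.03],[0,0,0,0,0,0,0.03],[0,0,0,0,0,0,0.03]]'
python3 -m jog '[[0,0,0.0005,0,0,0,0.03],[0,0,0,0,0,0,0.03],[0,0,0,0,0,0,0.03]]'
python3 -m jog '[[0,0,0.0005,0,0,0,0.03],[0,0,0,0,0,0,0.03],[0,0,0,0,0,0,0.03]]'
```

```text
time_s: 16.82
tool_pos: [0.3908, -0.305, 0.0319]
tool_rot: [180.0, 0.0, 90.0]
force: [-1.4, -0.9, 3.4]
grip_width: 0.0373
grasp_force: 15.0
time_s: 17.07
tool_pos: [0.3909, -0.305, 0.0319]
tool_rot: [-180.0, 0.0, 90.0]
force: [-3.1, 1.0, 8.4]
grip_width: 0.0374
grasp_force: 15.0
time_s: 17.32
tool_pos: [0.3906, -0.3051, 0.0317]
tool_rot: [-179.9, 0.1, 90.0]
force: [-3.7, 1.4, 12.4]
grip_width: 0.0371
grasp_force: 15.0
```

```bash
python3 -m jog '[[0,0,-0.0008,0,0,0,0.03],[0,0,0,0,0,0,0.041],[0,0,0,0,0,0,0.045],[0,0,0,0,0,0,0.055],[0,0,0,0,0,0,0.065],[0,0,0,0,0,0,0.065],[0,0,-0.01,0,0,0,0.065],[0,0,-0.03,0,0,0,0.065],[0,0,-0.035,0,0,0,0.065],[0,0,-0.035,0,0,0,0.065],[0,0,-0.03,0,0,0,0.065],[0,0,-0.01,0,0,0,0.065]]'
python3 - <<'E'
from cell import env; import cv2
im=env.read_camera("scene"); cv2.imwrite("pics/s2.png",cv2.resize(im[110:260,180:400],None,fx=3,fy=3))
E
```

```text
time_s: 18.32
tool_pos: [0.3931, -0.3058, 0.1866]
tool_rot: [179.7, 0.3, 90.0]
force: [0.9, -0.2, -0.0]
grip_width: 0.0652
grasp_force: 0.0
```

View pics/s2.png

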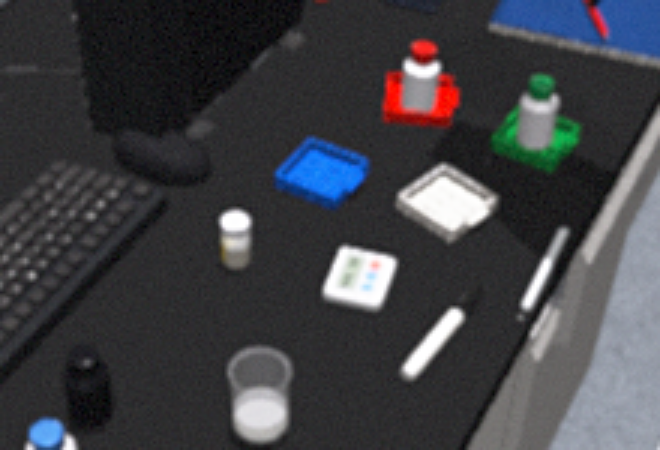

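Red and green are both upright, green at (538,110). Next is blue, with a stop to measure.

```bash
python3 -m jog '[[0.02,0.012,0,0,0,0,0.065],[0.038,0.012,0,0,0,0,0.065],[0.038,0.012,0,0,0,0,0.065],[0.038,0.012,0,0,0,0,0.065],[0.038,0.012,0,0,0,0,0.065],[0.038,0.012,0,0,0,0,0.065],[0.038,0.012,0,0,0,0,0.065],[0.038,0.012,0,0,0,0,0.065],[0.038,0.012,0,0,0,0,0.065],[0.038,0.012,0,0,0,0,0.065],[0.038,0.012,0,0,0,0,0.065],[0.038,0.012,0,0,0,0,0.065]]'
python3 -m jog '[[0.03,0.008,0,0,0,0,0.065],[0.02,0.006,0,0,0,0,0.065],[0.01,0.004,0,0,0,0,0.065],[0,0,0,0,0,0,0.065],[0,0,0,0,0,0,0.065],[0,0,0,0,0,0,0.065]]'
python3 m.py; python3 - <<'E'
from cell import env; import cv2
im=env.read_camera("wrist"); cv2.imwrite("pics/w4.png",im)
E
```

```text
time_s: 19.37
tool_pos: [0.5344, 0.1347, 0.1798]
tool_rot: [-179.9, 0.0, 90.0]
force: [0.8, -1.0, 1.1]
grip_width: 0.065
grasp_force: 0.0
time_s: 19.87
tool_pos: [0.5523, 0.1921, 0.1805]
tool_rot: [-179.9, 0.1, 90.0]
force: [-0.5, -1.3, -0.3]
grip_width: 0.0647
grasp_force: 0.0
[0.55227392 0.19209859 0.18049053]
```

View pics/w4.png

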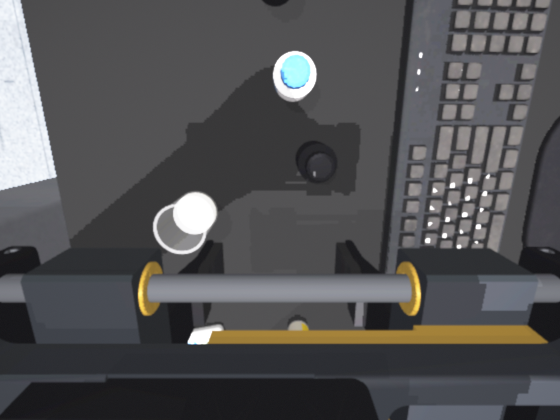

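The blue cap is at (296,70). The black decoy is at (317,163), right beside the path but lower.

```bash
python3 - <<'E'
from cell import env; from h import *
c=env.get_calibration("wrist"); print(env.get_obs()["tool_pos"],ray(c,296,70,.075),ray(c,318,165,.075))
E
```

```text
[0.55266588 0.19156546 0.18090193] [0.56697429 0.30912231 0.075     ] [0.58737216 0.23221578 0.075     ]
```

```bash
python3 -m jog '[[0.025,0.003,0,0,0,0,0.065],[0.035,0.004,0,0,0,0,0.065],[0.035,0.004,0,0,0,0,0.065],[0.022,0.002,0,0,0,0,0.065],[0,0,0,0,0,0,0.065],[0,0,0,0,0,0,0.065],[0,0,0.02,0,0,0,0.065],[0,0,0.035,0,0,0,0.065],[0,0,0.035,0,0,0,0.065],[0,0,0.035,0,0,0,0.065],[0,0,0.02,0,0,0,0.065],[0,0,0.008,0,0,0,0.065]]'
python3 -m jog '[[0,0,0,0,0,0,0.065],[0,0,0,0,0,0,0.065]]'
```

```text
time_s: 20.97
tool_pos: [0.5648, 0.3052, 0.0243]
tool_rot: [-179.7, 0.3, 89.8]
force: [-0.4, -1.2, -0.8]
grip_width: 0.0649
grasp_force: 0.0
time_s: 21.13
tool_pos: [0.5668, 0.3092, 0.0293]
tool_rot: [179.9, -0.0, 89.9]
force: [0.6, 0.3, 1.1]
grip_width: 0.0648
grasp_force: 0.0
```

```bash
python3 -m jog '[[0,0,0,0,0,0,0.03],[0,0,0,0,0,0,0.03],[0,0,0,0,0,0,0.03],[0,0,0,0,0,0,0.03],[0,0,0,0,0,0,0.03],[0,0,0,0,0,0,0.03],[0,0,0,0,0,0,0.03],[0,0,0,0,0,0,0.03]]' 15
python3 -m jog '[[0,0,-0.01,0,0,0,0.03],[0,0,-0.02,0,0,0,0.03],[0,0,-0.03,0,0,0,0.03],[0,0,-0.03,0,0,0,0.03],[0,0,-0.02,0,0,0,0.03],[0,0,-0.01,0,0,0,0.03],[0,0,0,0,0,0,0.03]]'
```

```text
time_s: 21.8
tool_pos: [0.5659, 0.3106, 0.0288]
tool_rot: [180.0, -0.0, 90.0]
force: [0.5, -1.5, 3.2]
grip_width: 0.0372
grasp_force: 15.0
time_s: 22.38
tool_pos: [0.5666, 0.3113, 0.1509]
tool_rot: [179.8, -0.1, 90.0]
force: [0.1, -0.1, -0.7]
grip_width: 0.0372
grasp_force: 15.0
```

```bash
python3 -m jog '[[-0.02,-0.0005,0,0,0,0,0.03],[-0.035,-0.0005,0,0,0,0,0.03],[-0.04,-0.0005,0,0,0,0,0.03],[-0.04,-0.0005,0,0,0,0,0.03],[-0.04,-0.0005,0,0,0,0,0.03],[-0.04,-0.0005,0,0,0,0,0.03],[-0.04,-0.0005,0,0,0,0,0.03],[-0.04,-0.0005,0,0,0,0,0.03],[-0.04,-0.0005,0,0,0,0,0.03],[-0.04,-0.0005,0,0,0,0,0.03],[-0.035,0,0,0,0,0,0.03],[-0.025,0,0,0,0,0,0.03]]'
python3 -m jog '[[-0.017,0,0,0,0,0,0.03],[0,0,0,0,0,0,0.03],[0,0,0,0,0,0,0.03],[0,0,0,0,0,0,0.03],[0,0,0,0,0,0,0.03]]'
```

```text
time_s: 23.38
tool_pos: [0.5588, -0.1298, 0.1462]
tool_rot: [-179.8, 0.1, 89.7]
force: [0.6, -0.2, -0.9]
grip_width: 0.0367
grasp_force: 15.0
time_s: 23.8
tool_pos: [0.5605, -0.1395, 0.1479]
tool_rot: [-180.0, -0.0, 90.2]
force: [0.2, -0.5, -0.3]
grip_width: 0.0372
grasp_force: 15.0
```

```bash
python3 -m jog '[[0,0.001,0.015,0,0,0,0.03],[0,0,0.025,0,0,0,0.03],[0,0,0.025,0,0,0,0.03],[0,0,0.02,0,0,0,0.03],[0,0,0.015,0,0,0,0.03],[0,0,0.008,0,0,0,0.03],[0,0,0.004,0,0,0,0.03],[0,0,0.001,0,0,0,0.03],[0,0,0,0,0,0,0.03],[0,0,0,0,0,0,0.03]]'
python3 -m jog '[[0,0,0.0007,0,0,0,0.03],[0,0,0.0005,0,0,0,0.03],[0,0,0,0,0,0,0.03],[0,0,0,0,0,0,0.03]]'
```

```text
time_s: 24.63
tool_pos: [0.5626, -0.1417, 0.0364]
tool_rot: [179.9, 0.0, 90.0]
force: [-0.1, -0.3, -0.3]
grip_width: 0.0373
grasp_force: 15.0
time_s: 24.97
tool_pos: [0.5618, -0.1418, 0.0344]
tool_rot: [180.0, 0.0, 90.0]
force: [-0.2, -0.1, -1.1]
grip_width: 0.037
grasp_force: 15.0
```

```bash
python3 -m jog '[[0,0,0.0005,0,0,0,0.03],[0,0,0.0005,0,0,0,0.03],[0,0,0.0003,0,0,0,0.03],[0,0,0,0,0,0,0.03],[0,0,0,0,0,0,0.03]]'
python3 -m jog '[[0,0,0.0005,0,0,0,0.03],[0,0,0,0,0,0,0.03],[0,0,0,0,0,0,0.03]]'
```

```text
time_s: 25.38
tool_pos: [0.5617, -0.1417, 0.0328]
tool_rot: [-180.0, 0.0, 90.0]
force: [-0.4, -0.3, -0.1]
grip_width: 0.0371
grasp_force: 15.0
time_s: 25.63
tool_pos: [0.5617, -0.1416, 0.0327]
tool_rot: [-180.0, 0.0, 90.0]
force: [-1.6, -0.5, 4.7]
grip_width: 0.0372
grasp_force: 15.0
```

```bash
python3 -m jog '[[0,0,0,0,0,0,0.041],[0,0,0,0,0,0,0.045],[0,0,0,0,0,0,0.055],[0,0,0,0,0,0,0.065],[0,0,0,0,0,0,0.065],[0,0,-0.01,0,0,0,0.065],[0,0,-0.03,0,0,0,0.065],[0,0,-0.035,0,0,0,0.065],[0,0,-0.035,0,0,0,0.065],[0,0,-0.03,0,0,0,0.065],[0,0,-0.01,0,0,0,0.065],[0,0,0,0,0,0,0.065]]'
python3 -m jog '[[0.03,0.003,0,0,0,0,0.055],[0.02,0.003,0,0,0,0,0.055],[0,0,0,0,0,0,0.055],[0,0,0,0,0,0,0.055],[0,0,0,0,0,0,0.055]]'
python3 - <<'E'
from cell import env; import cv2,pickle
im=env.read_camera("scene")
c=env.get_calibration("wrist");t=env.get_obs()["tool_pos"]; w=env.read_camera("wrist"); pickle.dump((c,t),open("w5.pkl","wb"))
s=cv2.resize(im[110:260,180:400],(440,300)); import numpy as np
cv2.imwrite("pics/s3.png",np.hstack([s,w[:300,150:500]]))
E
```

```text
time_s: 26.63
tool_pos: [0.5637, -0.1416, 0.186]
tool_rot: [179.7, 0.1, 90.0]
force: [0.5, 0.2, -0.3]
grip_width: 0.065
grasp_force: 0.0
time_s: 27.05
tool_pos: [0.567, -0.0925, 0.1811]
tool_rot: [-179.9, 0.0, 90.0]
force: [-0.2, -0.8, -0.4]
grip_width: 0.0555
grasp_force: 0.0
```

View pics/s3.png

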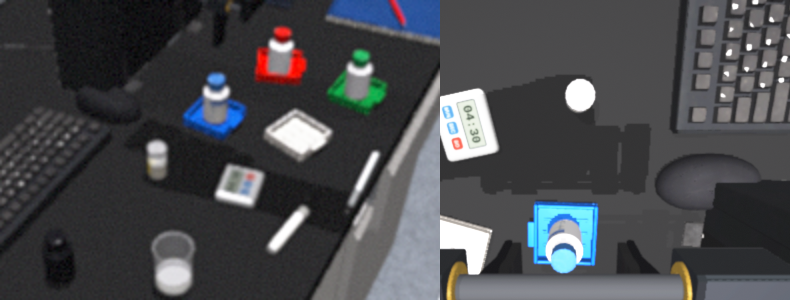

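All three bottles stand upright in their trays. The vial cap is at wrist pixel (290,96).

```bash
python3 - <<'E'
import pickle; from h import *
c,t=pickle.load(open("w5.pkl","rb")); print(t,ray(c,290,96,.052))
E
```

```text
[ 0.56707822 -0.09302529  0.18126118] [0.57721098 0.00679207 0.052     ]
```

```bash
python3 -m jog '[[0.03,0.003,0,0,0,0,0.055],[0.04,0.004,0,0,0,0,0.055],[0.03,0.003,0,0,0,0,0.055],[0,0,0,0,0,0,0.055],[0,0,0.02,0,0,0,0.055],[0,0,0.035,0,0,0,0.055],[0,0,0.035,0,0,0,0.055],[0,0,0.035,0,0,0,0.055],[0,0,0.02,0,0,0,0.055],[0,0,0.012,0,0,0,0.055],[0,0,0.006,0,0,0,0.055],[0,0,0,0,0,0,0.055]]'
python3 -m jog '[[0,0,0,0,0,0,0.055],[0,0,0,0,0,0,0.055]]'
```

```text
time_s: 28.15
tool_pos: [0.5774, 0.0077, 0.0186]
tool_rot: [-179.9, -0.0, 90.0]
force: [0.1, -1.0, 1.0]
grip_width: 0.0552
grasp_force: 0.0
time_s: 28.32
tool_pos: [0.5791, 0.0083, 0.0209]
tool_rot: [179.8, 0.0, 90.0]
force: [-0.8, 0.5, -0.9]
grip_width: 0.055
grasp_force: 0.0
```

```bash
python3 -m jog '[[0,0,0.002,0,0,0,0.055],[0,0,0,0,0,0,0.02],[0,0,0,0,0,0,0.02],[0,0,0,0,0,0,0.02],[0,0,0,0,0,0,0.02],[0,0,0,0,0,0,0.02],[0,0,0,0,0,0,0.02],[0,0,0,0,0,0,0.02],[0,0,0,0,0,0,0.02],[0,0,0,0,0,0,0.02]]' 8
python3 -m jog '[[0,0,-0.01,0,0,0,0.02],[0,0,-0.02,0,0,0,0.02],[0,0,-0.03,0,0,0,0.02],[0,0,-0.03,0,0,0,0.02],[0,0,-0.02,0,0,0,0.02],[0,0,-0.01,0,0,0,0.02],[0,0,0,0,0,0,0.02]]'
```

```text
time_s: 29.15
tool_pos: [0.5777, 0.0083, 0.0174]
tool_rot: [-180.0, 0.0, 90.0]
force: [-0.2, 0.3, 0.7]
grip_width: 0.0265
grasp_force: 8.0
time_s: 29.73
tool_pos: [0.5792, 0.0086, 0.14]
tool_rot: [179.8, 0.0, 90.0]
force: [0.7, 1.0, -0.0]
grip_width: 0.0264
grasp_force: 8.0
```

```bash
python3 -m jog '[[-0.018,-0.016,0,0,0,0,0.02],[-0.028,-0.024,0,0,0,0,0.02],[-0.03,-0.026,0,0,0,0,0.02],[-0.03,-0.026,0,0,0,0,0.02],[-0.028,-0.024,0,0,0,0,0.02],[-0.022,-0.019,0,0,0,0,0.02],[-0.014,-0.012,0,0,0,0,0.02],[0,0,0,0,0,0,0.02],[0,0,0,0,0,0,0.02],[0,0,0,0,0,0,0.02],[0,0,0,0,0,0,0.02]]'
```

```text
time_s: 30.65
tool_pos: [0.4313, -0.1602, 0.1371]
tool_rot: [180.0, -0.1, 90.1]
force: [-0.3, -0.0, -0.2]
grip_width: 0.0269
grasp_force: 8.0
```

```bash
python3 -m jog '[[0,0,0.015,0,0,0,0.02],[0,0,0.025,0,0,0,0.02],[0,0,0.025,0,0,0,0.02],[0,0,0.02,0,0,0,0.02],[0,0,0.015,0,0,0,0.02],[0,0,0.008,0,0,0,0.02],[0,0,0.004,0,0,0,0.02],[0,0,0.002,0,0,0,0.02],[0,0,0,0,0,0,0.02],[0,0,0,0,0,0,0.02]]'
python3 -m jog '[[0,0,0.0005,0,0,0,0.02],[0,0,0.0005,0,0,0,0.02],[0,0,0,0,0,0,0.02],[0,0,0,0,0,0,0.02]]'
```

```text
time_s: 31.48
tool_pos: [0.4315, -0.1618, 0.0241]
tool_rot: [179.9, 0.0, 90.0]
force: [-0.0, 0.1, -1.1]
grip_width: 0.0267
grasp_force: 8.0
time_s: 31.82
tool_pos: [0.4307, -0.162, 0.0226]
tool_rot: [180.0, 0.0, 90.0]
force: [0.2, -0.3, 0.1]
grip_width: 0.0264
grasp_force: 8.0
```

```bash
python3 -m jog '[[0,0,0.0005,0,0,0,0.02],[0,0,0.0003,0,0,0,0.02],[0,0,0,0,0,0,0.02],[0,0,0,0,0,0,0.02]]'
python3 -m jog '[[0,0,0.0005,0,0,0,0.02],[0,0,0,0,0,0,0.02],[0,0,0,0,0,0,0.02]]'
```

```text
time_s: 32.15
tool_pos: [0.4307, -0.1617, 0.0215]
tool_rot: [-180.0, 0.0, 90.0]
force: [0.2, 0.5, -0.3]
grip_width: 0.0261
grasp_force: 8.0
time_s: 32.4
tool_pos: [0.4308, -0.1617, 0.0213]
tool_rot: [-180.0, 0.0, 90.0]
force: [-0.8, -0.2, 4.9]
grip_width: 0.0266
grasp_force: 8.0
```

```bash
python3 -m jog '[[0,0,0,0,0,0,0.03],[0,0,0,0,0,0,0.035],[0,0,0,0,0,0,0.042],[0,0,0,0,0,0,0.05],[0,0,0,0,0,0,0.05],[0,0,-0.01,0,0,0,0.05],[0,0,-0.03,0,0,0,0.05],[0,0,-0.035,0,0,0,0.05],[0,0,-0.035,0,0,0,0.05],[0,0,-0.03,0,0,0,0.05],[0,0,-0.01,0,0,0,0.05],[0,0,0,0,0,0,0.05]]'
python3 - <<'E'
from cell import env; import cv2
im=env.read_camera("scene"); cv2.imwrite("pics/s4.png",cv2.resize(im[110:320,150:400],(750,600)))
E
```

```text
time_s: 33.4
tool_pos: [0.4327, -0.1627, 0.1741]
tool_rot: [179.8, 0.4, 90.0]
force: [0.4, 0.2, -0.7]
grip_width: 0.0503
grasp_force: 0.0
```

View pics/s4.png

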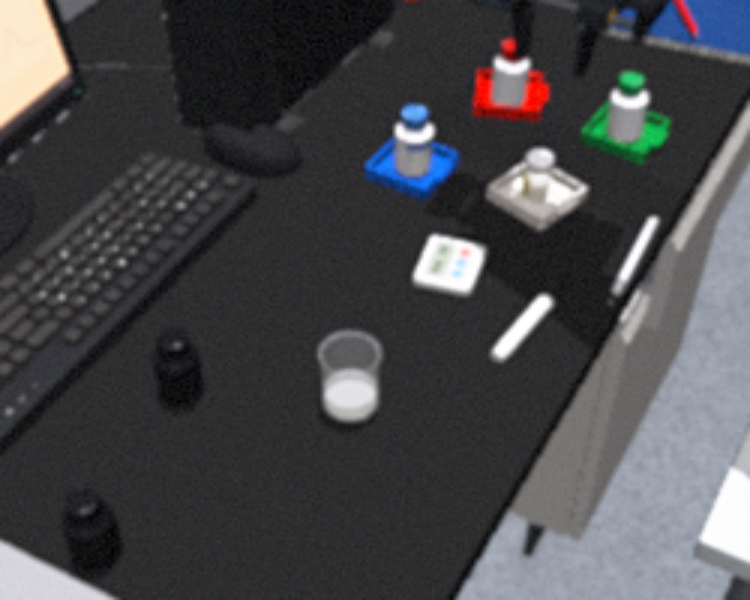

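Red (511,75), green (628,108), blue (413,140) and the vial (538,175) all stand upright in their trays. The beaker and timer are unmoved, so I'm handing in.

```bash
python3 -m jog '[[0,0,0,0,0,0,0.05],[0,0,0,0,0,0,0.05],[0,0,0,0,0,0,0.05]]'; python3 -c "
from cell import env; print(env.sign_off())"
```

```text
time_s: 33.7
tool_pos: [0.4299, -0.161, 0.1698]
tool_rot: [-179.9, -0.1, 90.0]
force: [-0.2, -0.1, 0.1]
grip_width: 0.0501
grasp_force: 0.0
the job is handed in; nothing more can be done
None
```

The red, green and blue bottles and the sample vial each stand upright in the tray of their colour, the beaker and timer look unmoved in the last picture, and the job was handed in at about 34 s.

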